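# Click a food box lid shut all round its rim

## Task

The lid of one of the two clear food boxes has been laid on but not closed: its four blue rim sections still stand up. Press each of the four sections down until it clicks shut, flush with the lid. Only press: let the box stand where it is, do not lift or tip it, and leave everything else undisturbed.

Things in the scene. Friction and masses are not known exactly. Their poses are not given: they have to be found in the camera images.
- box: the food box to shut, loose on the table: clear tub, red seal that shows under an open section, white lid panel and fixed white lid corners in place, four blue rim sections (one per side) standing up at a slant. 148 (x) x 198 (y) x 86 mm (z), 0.6 to 1 kg. Origin: centre of its underside; z up, y along its long side. Shut sections lie level with the lid top, 86 mm above the origin
- box_lid (a point): centre of the lid panel's top, 86 mm above the box's underside
- press_near (a point): point to press on the blue rim section on the long side facing the robot at yaw 0 (box -x side): on its top face, midway along, 25 mm out from its hinge line; moves with it, 86 mm above the box's underside when shut, some 12 mm higher when open. Section: plate 122 mm long, 36 mm from hinge to outer edge, 6 mm thick, 15 mm skirt under its outer edge. Site's -x points outward, y along the hinge
- rim_near (a joint): angle (rad) that section has been pressed down about its hinge, along its inner edge 83 mm above the box's underside: 0 = open, outer edge 17 mm up; 0.5 = clicked shut, flush with the lid. Over-centre snap: at the press point it resists with 10 N or so at first, less further down; past 0.3 it snaps to 0.5 by itself and stays; let go earlier, it springs open
- press_far (a point): point to press on the blue rim section on the long side away from the robot at yaw 0 (box +x side): on its top face, midway along, 25 mm out from its hinge line; moves with it, 86 mm above the box's underside when shut, some 12 mm higher when open. Section: plate 122 mm long, 36 mm from hinge to outer edge, 6 mm thick, 15 mm skirt under its outer edge. Site's -x points outward, y along the hinge
- rim_far (a joint): angle (rad) that section has been pressed down about its hinge, along its inner edge 83 mm above the box's underside: 0 = open, outer edge 17 mm up; 0.5 = clicked shut, flush with the lid. Over-centre snap: at the press point it resists with 10 N or so at first, less further down; past 0.3 it snaps to 0.5 by itself and stays; let go earlier, it springs open
- press_left (a point): point to press on the blue rim section on the short side at the box's +y end: on its top face, midway along, 25 mm out from its hinge line; moves with it, 86 mm above the box's underside when shut, some 12 mm higher when open. Section: plate 72 mm long, 36 mm from hinge to outer edge, 6 mm thick, 15 mm skirt under its outer edge. Site's -x points outward, y along the hinge
- rim_left (a joint): angle (rad) that section has been pressed down about its hinge, along its inner edge 83 mm above the box's underside: 0 = open, outer edge 17 mm up; 0.5 = clicked shut, flush with the lid. Over-centre snap: at the press point it resists with 10 N or so at first, less further down; past 0.3 it snaps to 0.5 by itself and stays; let go earlier, it springs open
- press_right (a point): point to press on the blue rim section on the short side at the box's -y end: on its top face, midway along, 25 mm out from its hinge line; moves with it, 86 mm above the box's underside when shut, some 12 mm higher when open. Section: plate 72 mm long, 36 mm from hinge to outer edge, 6 mm thick, 15 mm skirt under its outer edge. Site's -x points outward, y along the hinge
- rim_right (a joint): angle (rad) that section has been pressed down about its hinge, along its inner edge 83 mm above the box's underside: 0 = open, outer edge 17 mm up; 0.5 = clicked shut, flush with the lid. Over-centre snap: at the press point it resists with 10 N or so at first, less further down; past 0.3 it snaps to 0.5 by itself and stays; let go earlier, it springs open
- shut_box: a second food box of the same make, already shut on all four sides, 148 x 198 x 86 mm; a bystander. Origin: centre of its underside
- spray: white spray bottle with blue trigger head, 84 mm across, 224 mm tall; a bystander. Origin: centre of its underside
- salt_jar: white jar with red cap, 60 mm across, 85 mm tall; a bystander. Origin: centre of its underside
- mug: blue mug, 76 mm across, 85 mm tall; a bystander. Origin: centre of its underside
- spatula: spatula lying flat; a bystander. Origin: under its middle
- timer: round yellow kitchen timer, 64 mm across, 37 mm tall; a bystander. Origin: centre of its underside
- tin: round steel tin with green cover, 94 mm across, 67 mm tall; a bystander. Origin: centre of its underside

How it is judged:
By the outcome, as a careful person would: the job done as asked, in the order asked, and still so for the second after the job is handed in, with the robot touching nothing.
It also fails if it takes over 45 s, if anything falls off the work surface, if the arm or the gripper's body presses on something with over 40 N, if the wrist force passes 120 N, or if a joint passes its speed limit or range.

## Robot

A 6-joint arm with a two-finger parallel gripper is mounted at the origin on the work surface. World frame = base frame: x ahead of the robot, y to its left, z up, the work surface at z = 0. Lengths are in m, angles in rad, forces in N, time in s.
With the tool pointing down it reaches from about 0.25 to 0.775 m from the base axis. Payload 4 kg.
Tool frame: the origin (TCP) lies midway between the tips of the shut fingers; the grasp point (between the pads) lies robot.tcp_to_grasp behind it (robot.tcp_to_grasp is the distance from the TCP to the grasp point, in m); y points along the fingers, x is the direction in which the jaws open and shut, and the axes are right-handed (so a half turn about y gives the same grasp; the last joint's range is limited). The gripper opens to 94 mm and grips with 3 to 60 N. Pads are 16 mm wide; open, the fingers measure 119 mm over their backs; the gripper's body (75 mm by 177 mm) begins 78 mm behind the grasp point.
Start: joints at [1.063, 0.087, 1.371, -0, 1.684, -0.103], TCP at [0.217, 0.506, 0.206] pointing down, gripper open.
Joint ranges: [-3.1, 3.1], [-0.76, 2.03], [0.27, 2.55], [-1.08, 4.22], [0.17, 2.65], [-2.57, 2.57]. Speed limits (rad/s): [2.79, 2.79, 3.14, 3.14, 3.14, 3.14].

## Interface

Orientations are given as [roll, pitch, yaw] about the fixed x, y, z axes, in that order (R = Rz(yaw) Ry(pitch) Rx(roll)).
In Python, from bench import robot gives the robot as it stands.
- The arm moves only by the tool arm_command, never from a script. Its argument "series" is text: rows parted by semicolons, each of 7 numbers parted by spaces: the turn, a rotation vector about the tool's x, y, z in rad, then the shift along the tool's x, y, z in m, then the finger opening in m, from 0 to 0.094. A call has 1 to 12 rows; each row shifts and turns the pose as measured when the row begins, along the tool's axes as they then stand; what a row does not reach is not made up. A row lasts 1/10 s, in which the tool goes at most 50 mm and 8.59 degrees, less where a joint would pass 70% of its speed; a pose out of reach is approached as far as the arm can. A call with a gripper value outside its range is refused whole. The fingers move at their own pace and stop on an object; the grip force is fixed at half the most. Time passes only in rows, so rows that do not move let the fingers close. It gives the time, the measured TCP pose, the force and the opening at its end, in the units of the state.
- robot.get_obs(): the state, without advancing time (a new reading comes with each control period).
- robot.snapshot(name): name is "scene" or "top" or "wrist"; returns the picture (400x640x3 uint8, blue, green, red); there is no depth.
- robot.camera_params(name): a dict with "fx", "fy", "cx", "cy" (pixels), "extrinsics" (4x4, takes a point from camera to world coordinates). Camera axes: x right, y up, looking along -z (the intrinsics and any distortion apply to the point x, -y, -z); pixel columns grow to the right and rows downward; lengths in m; the calibration is good to about 2 mm. A picture is of the moment at which its call begins: read the wrist's pose just before it. camera_params takes no time and is no camera call; for the wrist camera it gives the pose at the moment of the call.
- robot.close_job(): hands the job in, once; it reports no verdict.
Trained networks look in the newest picture that a camera, given by its name, has taken for a name from the list of things; names that differ only in an ending like _2 or _b are one class to them, and where a whole thing is asked for, a point or a joint stands for the part that bears it (a point fixed in the world has none). Each returns a list of dicts, best first, with "score" (0 to 1); they miss things now and then, are a little off and sometimes report something else, mostly with a low value. They report only what shows in the picture. A call takes as long as a camera call.
- robot.spot_in(camera, target): "centre" ([x, y, z] in m, in the coordinates of the camera as it stood for that picture, good to about 4 mm: the middle of the surface that is visible of it).
The state is a dict: "time": time; "joint_positions": joint angles; "qvel": joint speeds; "joint_torque": joint torques, N m; "tool_pos": TCP position; "ee_rot": TCP orientation; "wrist_force": force on the tool from outside, world axes, zero at the start; "wrist_torque": the same for the moment, N m; "width": finger opening in m.
Only numpy, scipy, OpenCV 4.12 (cv2) and the standard library are available. Lean on these libraries where they do the work, as an engineer would, in place of code of your own. Each camera call takes 0.05 s, during which the arm holds its last target.

## Working session

There is one attempt and no reset: what is moved stays moved. The work goes in short steps, Python scripts to look and compute and a tool call to move; the robot and the scene stay as the last step left them, time stands still between calls to the robot, and variables do not carry over. Pictures are saved under pics/ and viewed, and the job is handed in when it is done.

Besides the shell and the picture viewer there is one more tool, called after ">>>" in YAML: its name, and indented under it one key for each argument. arm_command: Moves the arm, as the interface text tells. Its arguments: {"type":"object","properties":{"series":{"type":"string"}},"required":["series"]}

```bash
mkdir -p pics; python3 - <<'E'
from bench import robot
import cv2
o=robot.get_obs();print(o)
print(robot.tcp_to_grasp)
for n in("scene","top"):
    cv2.imwrite(f"pics/{n}0.png",robot.snapshot(n))
    p=robot.camera_params(n);print(n,p)
    T=p["extrinsics"]
    import numpy as np
    T=np.array(T)
    for t in("box","shut_box","press_near","press_far","press_left","press_right","box_lid","spray"):
        for d in robot.spot_in(n,t)[:3]:
            print(t,round(d["score"],2),np.round(T[:3,:3]@np.array(d["centre"])+T[:3,3],3))
print(robot.get_obs()["time"])
E
```

```text
{'time': 0.0, 'joint_positions': array([ 1.06291489e+00,  8.79497458e-02,  1.37222279e+00, -3.25908407e-05,
        1.68363484e+00, -1.03058097e-01]), 'qvel': array([ 0.0019967 , -0.00038985, -0.00016022, -0.00010681, -0.00014413,
       -0.0009713 ]), 'joint_torque': array([-2.40239751e-04, -3.40191078e+01, -3.02420640e+01,  7.17192516e-02,
        3.31877859e-02, -1.87406790e-04]), 'tool_pos': array([0.21634365, 0.50506061, 0.20432304]), 'ee_rot': array([-1.57060071,  0.0022063 ,  1.16596957]), 'wrist_force': array([ 0.74403279, -0.11190657,  0.3688455 ]), 'wrist_torque': array([0.01365854, 0.00701003, 0.01063482]), 'width': 0.09431285098996832}
0.0188
scene {'fx': 479.9464899131554, 'fy': 479.9464899131554, 'cx': 312.6769481099354, 'cy': 193.0473570749298, 'extrinsics': array([[ 0.21180197, -0.84699766,  0.48758065,  1.32412636],
       [ 0.97730664,  0.1818165 , -0.10869448, -0.19139203],
       [ 0.00341377,  0.49953751,  0.86628553,  1.37279131],
       [ 0.        ,  0.        ,  0.        ,  1.        ]])}
box 0.77 [ 0.544 -0.21   0.085]
box 0.32 [ 0.552 -0.131  0.093]
shut_b
[... 437 characters left out ...]
insics': array([[ 0.0017024 ,  0.98212682, -0.18821268,  0.3595725 ],
       [-0.99986918,  0.00469918,  0.01547726, -0.02603411],
       [ 0.01608508,  0.18816171,  0.98200633,  1.22795958],
       [ 0.        ,  0.        ,  0.        ,  1.        ]])}
box 0.98 [ 0.515 -0.211  0.086]
shut_box 0.65 [0.584 0.173 0.084]
press_near 0.84 [ 0.465 -0.189  0.093]
press_near 0.7 [0.612 0.419 0.07 ]
press_far 0.76 [ 0.571 -0.232  0.096]
press_left 0.81 [ 0.546 -0.133  0.095]
press_left 0.7 [ 0.464 -0.187  0.097]
press_right 0.71 [0.583 0.172 0.082]
press_right 0.53 [ 0.485 -0.286  0.095]
press_right 0.48 [ 0.547 -0.133  0.096]
box_lid 0.67 [ 0.518 -0.211  0.087]
spray 0.61 [ 0.565 -0.463  0.14 ]
0.9
```

View pics/scene0.png

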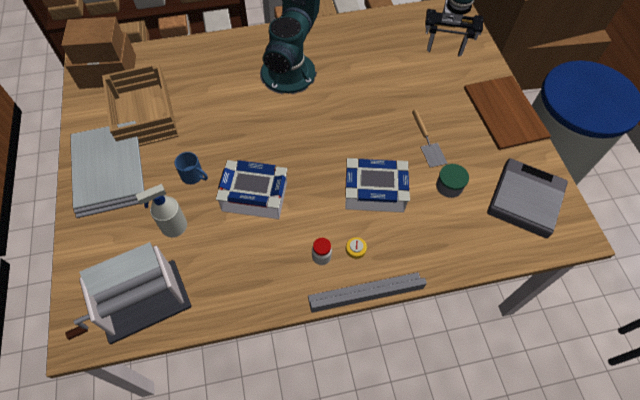

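View pics/top0.png

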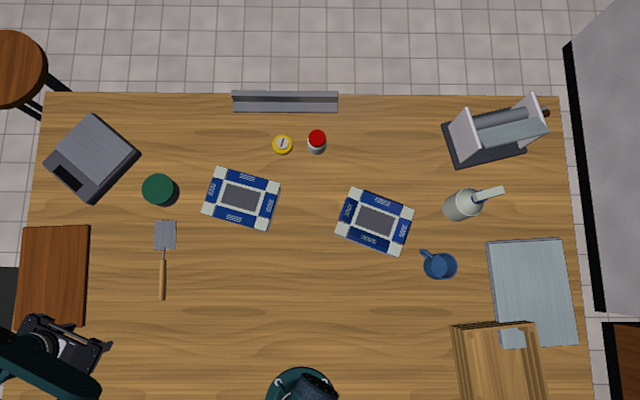

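```bash
python3 - <<'E'
from bench import robot
import cv2,numpy as np
for n in("scene","top"):
    p=robot.camera_params(n);print([k for k in p]);T=np.linalg.inv(p["extrinsics"])
    for w in([0,0,0],[.2163,.505,.2043],[.3,.3,0],[.53,-.21,.086]):
        c=T@np.array(w+[1]);print(n,w,p["fx"]*c[0]/-c[2]+p["cx"],p["fy"]*c[1]/c[2]+p["cy"])
    im=cv2.imread(f"pics/{n}0.png")
    if n=="scene":
        a=im[150:225,210:300];b=im[0:60,410:500]
    else: a=im[175:265,325:425];b=im[300:390,10:110]
    cv2.imwrite(f"pics/z_{n}.png",np.hstack([cv2.resize(x,(400,400),interpolation=cv2.INTER_CUBIC) for x in(a,b)]))
E
```

```text
['fx', 'fy', 'cx', 'cy', 'extrinsics']
scene [0, 0, 0] 287.30683379649 71.33904463592663
scene [0.2163, 0.505, 0.2043] 442.96231280460086 51.18356114182092
scene [0.3, 0.3, 0] 383.93730512393796 118.37810022031584
scene [0.53, -0.21, 0.086] 251.63163075497462 184.5871616742683
['fx', 'fy', 'cx', 'cy', 'extrinsics']
top [0, 0, 0] 300.7767715949237 404.95348476727764
top [0.2163, 0.505, 0.2043] 91.8416139986148 336.22450559062355
top [0.3, 0.3, 0] 201.0782624594975 296.7674807061101
top [0.53, -0.21, 0.086] 374.25660332316613 216.86999108209946
```

View pics/z_scene.png

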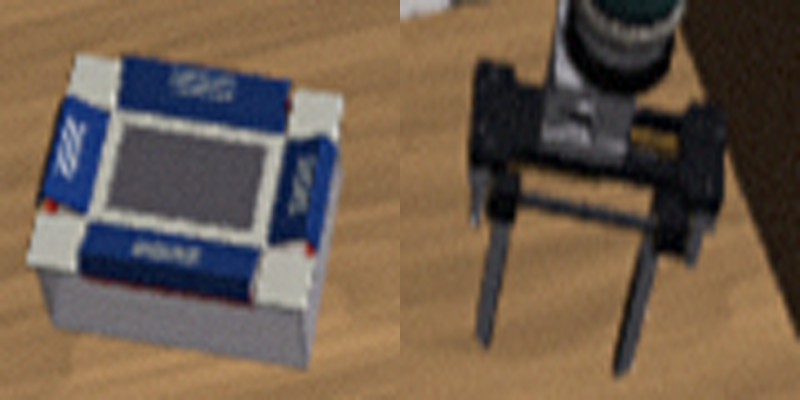

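View pics/z_top.png

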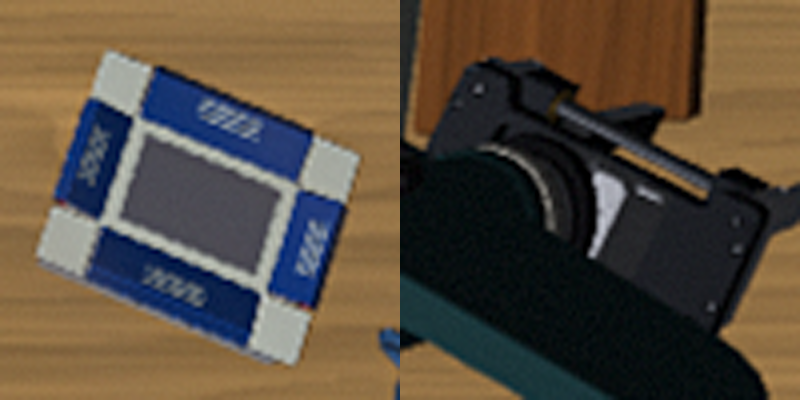

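```bash
cat > h.py <<'E'
import numpy as np
def cam(robot,n,px,z,p=None):
    p=p or robot.camera_params(n);T=np.array(p["extrinsics"])
    d=T[:3,:3]@np.array([(px[0]-p["cx"])/p["fx"],-(px[1]-p["cy"])/p["fy"],-1]);t=(z-T[2,3])/d[2]
    return T[:3,3]+t*d
E
python3 - <<'E'
import numpy as np
d=np.array([.309,-.716]);n=17
for k in range(n):
    y=1.166-.14*min(k,11)
    v=d/n
    print(k, np.round([v@[np.cos(y),np.sin(y)], v@[-np.sin(y),np.cos(y)]],3))
E
```

```text
0 [-0.032 -0.033]
1 [-0.027 -0.037]
2 [-0.021 -0.041]
3 [-0.015 -0.043]
4 [-0.009 -0.045]
5 [-0.003 -0.046]
6 [ 0.004 -0.046]
7 [ 0.01  -0.045]
8 [ 0.016 -0.043]
9 [ 0.022 -0.04 ]
10 [ 0.027 -0.037]
11 [ 0.032 -0.033]
12 [ 0.032 -0.033]
13 [ 0.032 -0.033]
14 [ 0.032 -0.033]
15 [ 0.032 -0.033]
16 [ 0.032 -0.033]
```

>>> arm_command:
  series: "0 0.14 0 -0.032 -0.012 -0.033 0; 0 0.14 0 -0.027 -0.012 -0.037 0; 0 0.14 0 -0.021 -0.012 -0.041 0; 0 0.14 0 -0.015 -0.012 -0.043 0; 0 0.14 0 -0.009 -0.012 -0.045 0; 0 0.14 0 -0.003 -0.012 -0.046 0; 0 0.14 0 0.004 -0.012 -0.046 0; 0 0.14 0 0.010 -0.012 -0.045 0; 0 0.14 0 0.016 0 -0.043 0; 0 0.14 0 0.022 0 -0.040 0; 0 0.14 0 0.027 0 -0.037 0; 0 0 0 0.032 0 -0.033 0"

```text
time: 2.1
tool_pos: [0.4243, -0.0213, 0.3071]
ee_rot: [-1.57, -0.01, -0.427]
wrist_force: [0.8, 0.8, -0.1]
width: 0.0026
```

>>> arm_command:
  series: "0 -0.045 0 0.025 0 -0.035 0; 0 0 0 0.025 0 -0.035 0; 0 0 0 0.025 0 -0.035 0; 0 0 0 0 0 0 0; 0 0 0 0 0 0 0"

```text
time: 2.6
tool_pos: [0.4536, -0.1582, 0.3068]
ee_rot: [-1.57, -0.01, -0.39]
wrist_force: [-0.3, 0.1, 0.5]
width: 0.0007
```

```bash
python3 - <<'E'
from bench import robot
import cv2,numpy as np
n="wrist";p=robot.camera_params(n);o=robot.get_obs()
cv2.imwrite("pics/w1.png",robot.snapshot(n))
print(o["tool_pos"],o["ee_rot"],o["wrist_force"],o["time"],p)
T=np.array(p["extrinsics"])
for t in("press_near","press_far","press_left","press_right","box_lid"):
    for d in robot.spot_in(n,t)[:2]:
        c=np.array(d["centre"]);print(t,round(d["score"],2),np.round(T[:3,:3]@c+T[:3,3],3),p["fx"]*c[0]/-c[2]+p["cx"],p["fy"]*c[1]/c[2]+p["cy"])
E
```

```text
[ 0.45360637 -0.15822983  0.30677737] [-1.57022109 -0.00994098 -0.38992133] [-0.32343069  0.08493443  0.47681334] 2.6 {'fx': 312.9435046280824, 'fy': 312.9435046280824, 'cx': 319.6293212607248, 'cy': 196.59337547596945, 'extrinsics': array([[ 0.92485229,  0.36908164,  0.09179858,  0.48120555],
       [-0.38021439,  0.89138336,  0.24672398, -0.08648279],
       [ 0.00923356, -0.26308638,  0.9647281 ,  0.48553125],
       [ 0.        ,  0.        ,  0.        ,  1.        ]])}
press_near 0.97 [ 0.468 -0.177  0.095] 334.5723736067157 183.29327652927594
press_near 0.73 [ 0.575 -0.226  0.098] 425.9533841291101 187.19802382338753
press_far 0.95 [ 0.573 -0.226  0.095] 424.5139890230312 187.18563285236746
press_left 0.84 [ 0.549 -0.133  0.095] 382.5457117199832 125.48474667566173
press_left 0.37 [ 0.49  -0.279  0.095] 377.0454022751333 244.77263522036372
press_right 0.65 [ 0.487 -0.282  0.093] 375.60653969419866 246.8406424162531
box_lid 0.97 [ 0.521 -0.197  0.087] 377.2526110453276 180.19525843620215
box_lid 0.38 [ 0.55  -0.133  0.094] 383.10139642836515 125.18729091237407
```

View pics/w1.png

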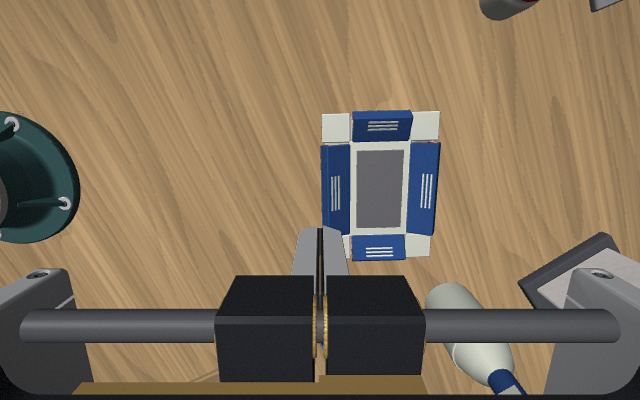

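```bash
python3 - <<'E'
from bench import robot
from h import *
for n,px,z in(("wrist",(380.5,189),.086),("wrist",(335,193),.095),("wrist",(426,191),.095),("wrist",(382,126),.095),("wrist",(379,252),.095),("top",(375,221.6),.086),("scene",(251.6,184.7),.086)):
    print(n,px,np.round(cam(robot,n,px,z),4))
p=robot.camera_params("wrist");T=np.linalg.inv(p["extrinsics"])
c=T@np.append(robot.get_obs()["tool_pos"],1);print(p["fx"]*c[0]/-c[2]+p["cx"],p["fy"]*c[1]/c[2]+p["cy"])
E
```

```text
wrist (380.5, 189) [ 0.5219 -0.2081  0.086 ]
wrist (335, 193) [ 0.4647 -0.188   0.095 ]
wrist (426, 191) [ 0.5747 -0.2302  0.095 ]
wrist (382, 126) [ 0.5488 -0.131   0.095 ]
wrist (379, 252) [ 0.4899 -0.2883  0.095 ]
top (375, 221.6) [ 0.5162 -0.2118  0.086 ]
scene (251.6, 184.7) [ 0.5304 -0.2102  0.086 ]
319.781171811971 240.63594371689553
```

>>> arm_command:
  series: "0 -0.025 0.01 0.0176 0.03 -0.0234 0; 0 0 0 0 0.045 0 0; 0 0 0 0 0.045 0 0; 0 0 0 0 0.03 0 0; 0 0 0 0 0 0 0; 0 0 0 0 0 0 0"

```text
time: 3.5
tool_pos: [0.465, -0.1812, 0.1584]
ee_rot: [-1.572, -0.013, -0.35]
wrist_force: [0.1, 0.4, 0.7]
width: 0.0003
```

>>> arm_command:
  series: "0 0.015 0 -0.003 0.025 -0.006 0; 0 0 0 0 0.02 0 0; 0 0 0 0 0 0 0; 0 0 0 0 0 0 0"

```text
time: 3.9
tool_pos: [0.4664, -0.1874, 0.1235]
ee_rot: [-1.574, -0.031, -0.362]
wrist_force: [0.0, 0.2, 0.3]
width: 0.0005
```

```bash
python3 - <<'E'
from bench import robot
import cv2
o=robot.get_obs();print(o["tool_pos"],o["ee_rot"])
cv2.imwrite("pics/w2.png",robot.snapshot("wrist"))
E
```

```text
[ 0.46640673 -0.18741085  0.1235032 ] [-1.57374983 -0.03070922 -0.36172356]
```

View pics/w2.png

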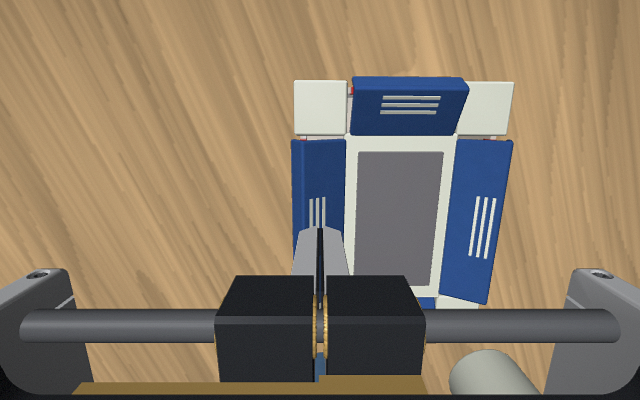

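>>> arm_command:
  series: "0 0 0.03 -0.006 0.01 0 0; 0 0 0 0 0.006 0 0; 0 0 0 0 0 0 0"

```text
time: 4.25
tool_pos: [0.4631, -0.1862, 0.1106]
ee_rot: [-1.575, -0.006, -0.361]
wrist_force: [0.3, 0.3, 0.1]
width: 0.0003
```

Press.

>>> arm_command:
  series: "0 0 0 0 0.008 0 0; 0 0 0 0 0.006 0 0; 0 0 0 0 0.006 0 0; 0 0 0 0 0.006 0 0"

```text
time: 4.65
tool_pos: [0.4679, -0.1886, 0.0924]
ee_rot: [-1.576, -0.02, -0.361]
wrist_force: [-2.5, 0.9, 9.2]
width: 0.0001
```

>>> arm_command:
  series: "0 0 0.01 -0.004 0.006 0 0; 0 0 0 -0.002 0.006 0 0; 0 0 0 -0.001 0.005 0 0"

```text
time: 4.95
tool_pos: [0.465, -0.1877, 0.0859]
ee_rot: [-1.577, -0.022, -0.361]
wrist_force: [-8.2, 4.9, 27.6]
width: 0.0003
```

>>> arm_command:
  series: "0 0 0 0 -0.02 0 0; 0 0 0.01 0 -0.03 0 0; 0 0 0.01 0.03 0 0.04 0; 0 0 0 0.03 0 0.045 0; 0 0 0 0 0 0 0; 0 0 0 0 0 0 0"

```text
time: 5.55
tool_pos: [0.549, -0.129, 0.135]
ee_rot: [-1.578, 0.001, -0.365]
wrist_force: [0.8, -0.1, 0.8]
width: -0.0001
```

```bash
python3 - <<'E'
from bench import robot
import cv2
o=robot.get_obs();print(o["tool_pos"],o["ee_rot"])
cv2.imwrite("pics/w3.png",robot.snapshot("wrist"))
E
```

```text
[ 0.54899512 -0.12899373  0.13502838] [-1.57797229e+00  1.30321308e-03 -3.64727214e-01]
```

View pics/w3.png

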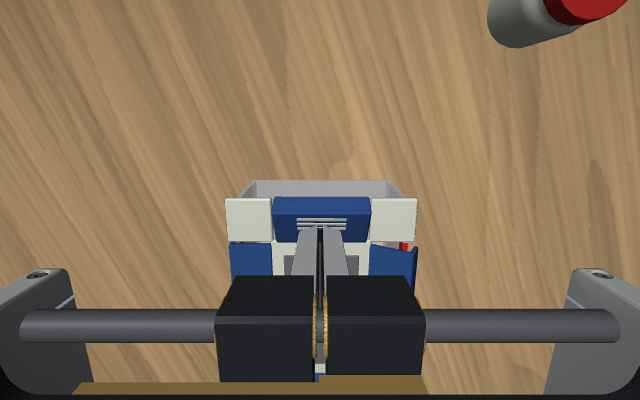

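>>> arm_command:
  series: "0 0 0 0 0.02 0.005 0; 0 0 0 -0.001 0.012 0 0; 0 0 0 0 0.006 0 0; 0 0 0 0 0.006 0 0; 0 0 0 0 0.006 0 0"

```text
time: 6.1
tool_pos: [0.5496, -0.1239, 0.0884]
ee_rot: [-1.569, -0.007, -0.369]
wrist_force: [-0.2, -1.1, 0.4]
width: 0.0004
```

>>> arm_command:
  series: "0 0 0 0 0.004 0 0; 0 0 0 0 0.003 0 0"

```text
time: 6.3
tool_pos: [0.5493, -0.1242, 0.086]
ee_rot: [-1.567, -0.009, -0.37]
wrist_force: [-4.5, 5.2, 18.7]
width: 0.0003
```

>>> arm_command:
  series: "0 0 0 0 -0.02 0 0; 0 -0.005 0.005 0 -0.03 0 0; 0 0 0 0.033 0 -0.035 0; 0 0 0 0.034 0 -0.035 0; 0 0 0 0.002 0 -0.019 0; 0 0 0 0 0 0 0; 0 0 0 0 0 0 0"

```text
time: 7.0
tool_pos: [0.5769, -0.2389, 0.1344]
ee_rot: [-1.571, 0.002, -0.369]
wrist_force: [-0.2, 1.3, 0.9]
width: 0.0005
```

>>> arm_command:
  series: "0 0 0 0.003 0.016 0.008 0; 0 0 0 0 0.012 0 0; 0 0 0 0 0 0 0"

```text
time: 7.3
tool_pos: [0.582, -0.2291, 0.1032]
ee_rot: [-1.57, 0.004, -0.367]
wrist_force: [0.0, -0.1, 1.5]
width: 0.0003
```

```bash
python3 - <<'E'
from bench import robot
import cv2
o=robot.get_obs();print(o["tool_pos"],o["ee_rot"])
cv2.imwrite("pics/w4.png",robot.snapshot("wrist"))
E
```

```text
[ 0.58197211 -0.22914932  0.10317533] [-1.57046582  0.00397016 -0.36689395]
```

View pics/w4.png

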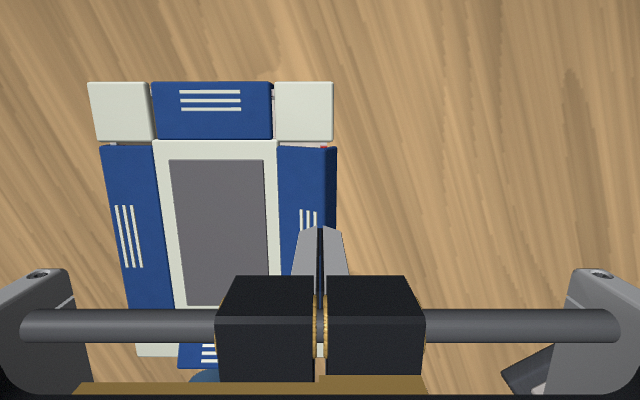

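>>> arm_command:
  series: "0 0 0 0 0.006 0 0; 0 0 0 0 0.006 0 0; 0 0 0 0 0.006 0 0"

```text
time: 7.65
tool_pos: [0.5872, -0.2306, 0.0933]
ee_rot: [-1.574, -0.013, -0.364]
wrist_force: [0.9, -1.3, 1.0]
width: 0.0006
```

>>> arm_command:
  series: "0 0 0.01 -0.005 0.005 0 0; 0 0 0 0 0.005 0 0; 0 0 0 0 0.003 0 0"

```text
time: 7.95
tool_pos: [0.5826, -0.2283, 0.0861]
ee_rot: [-1.575, -0.006, -0.363]
wrist_force: [-5.9, 1.5, 15.1]
width: 0.0004
```

>>> arm_command:
  series: "0 0 0 0 -0.02 0 0; 0 0 0 0 -0.03 0 0; 0 0 0 -0.026 0 -0.036 0; 0 0 0 -0.026 0 -0.036 0; 0 0 0 -0.013 0 -0.02 0; 0 0 0 0 0 0 0; 0 0 0 0 0 0 0"

```text
time: 8.65
tool_pos: [0.4846, -0.2886, 0.134]
ee_rot: [-1.571, 0.002, -0.359]
wrist_force: [0.5, 0.5, 0.3]
width: 0.0005
```

```bash
python3 - <<'E'
from bench import robot
import cv2
o=robot.get_obs();print(o["tool_pos"],o["ee_rot"])
cv2.imwrite("pics/w5.png",robot.snapshot("wrist"))
E
```

```text
[ 0.48462445 -0.28864357  0.13398649] [-1.57132002  0.00192963 -0.35921832]
```

View pics/w5.png

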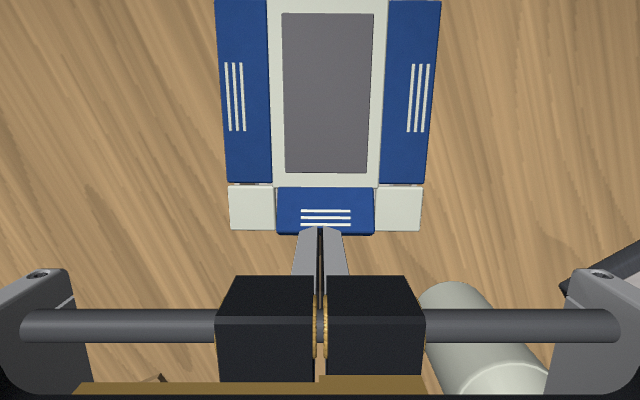

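```bash
python3 - <<'E'
from bench import robot
from h import *
p=robot.camera_params("wrist");T=np.linalg.inv(p["extrinsics"]);t=robot.get_obs()["tool_pos"]
for z in(t[2],.098):
  c=T@np.array([t[0],t[1],z,1]);print(p["fx"]*c[0]/-c[2]+p["cx"],p["fy"]*c[1]/c[2]+p["cy"])
for px,z in (((326,187),.086),((326,234),.103),((277,190),.09),((376,190),.09)):print(cam(robot,"wrist",px,z))
E
```

```text
319.74989523933516 240.60741324145738
319.8873001826609 220.87779385901894
[ 0.49680904 -0.26912975  0.086     ]
[ 0.48596751 -0.29771429  0.103     ]
[ 0.46265092 -0.25773508  0.09      ]
[ 0.53059895 -0.28315154  0.09      ]
```

>>> arm_command:
  series: "0 0 0 0.004 0.02 0 0; 0 0 0 0 0.012 0 0; 0 0 0 0 0.006 0 0; 0 0 0 0 0.006 0 0; 0 0 0 0 0.006 0 0"

```text
time: 9.2
tool_pos: [0.4939, -0.2892, 0.0866]
ee_rot: [-1.575, -0.005, -0.352]
wrist_force: [-0.9, 0.6, 0.8]
width: 0.0005
```

>>> arm_command:
  series: "0 0 0 0 0.004 0 0; 0 0 0 0 0.002 0 0; 0 0 0 0 -0.01 0 0; 0 0 0 0 -0.03 0 0; 0 0 0 -0.03 -0.03 0 0; 0 0 0 -0.04 -0.04 -0.01 0; 0 0 0 -0.04 -0.04 -0.01 0; 0 0 0 -0.03 -0.01 0 0; 0 0 0 0 0 0 0; 0 0 0 0 0 0 0"

```text
time: 10.2
tool_pos: [0.3638, -0.2558, 0.2404]
ee_rot: [-1.574, -0.002, -0.344]
wrist_force: [0.1, -0.3, 0.1]
width: 0.0
```

```bash
python3 - <<'E'
from bench import robot
import cv2,numpy as np
o=robot.get_obs();print(o["tool_pos"],o["ee_rot"],o["wrist_force"])
w=robot.snapshot("wrist");t=robot.snapshot("top");s=robot.snapshot("scene")
cv2.imwrite("pics/w6.png",w)
cv2.imwrite("pics/t6.png",np.hstack([cv2.resize(x,(400,400),interpolation=cv2.INTER_CUBIC) for x in(t[175:265,325:425],s[150:225,210:300])]))
E
```

```text
[ 0.36380404 -0.25583132  0.24038089] [-1.57436843 -0.00238291 -0.34351461] [ 0.07510705 -0.33081605  0.07131288]
```

View pics/w6.png

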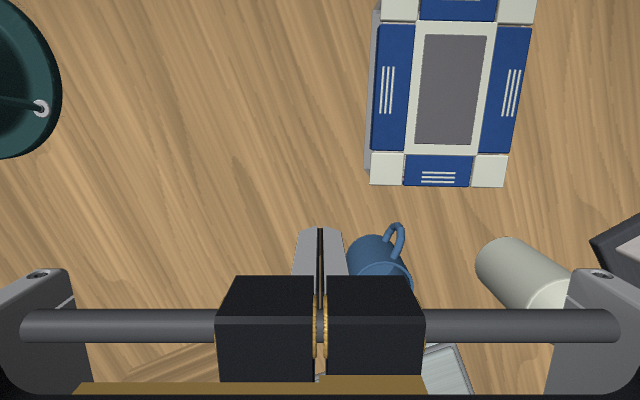

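View pics/t6.png

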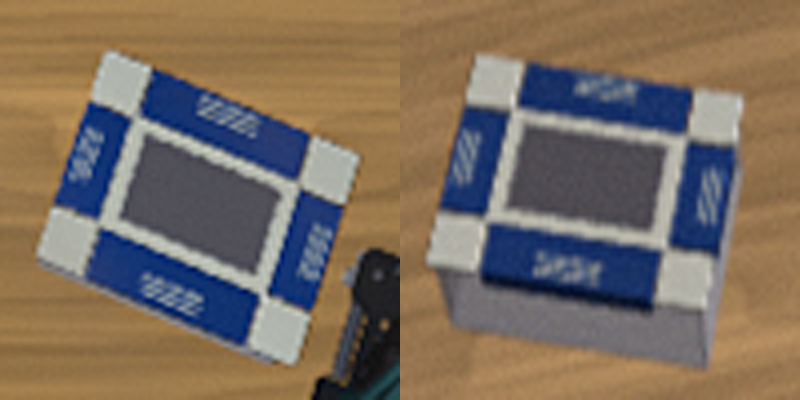

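```bash
python3 -c "
from bench import robot
print(robot.close_job())"
```

```text
the job is handed in; nothing more can be done
None
```

I pressed all four blue rim sections down with the closed fingertips, in the order near, left, far, right. Then I backed the arm clear and handed the job in at about 10 s.

- **Force:** I pressed near, left and far down to about 86 mm, the shut height, where they pushed back with 15 to 28 N. On the right section I read almost no force at 86.6 mm, after it had snapped, and pressed it a few mm further without reading the force there.
- **Pictures:** the last wrist, top and scene views show all four sections flush with the lid corners and no red seal. The box stands where it did, and I saw no contact with anything else.
- **Disagreement:** the cameras differed by about 14 mm on the box's x position, and up to 30 mm in the network reports. I went by the wrist camera, and the contact heights and last views fit that.

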